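# Right the fallen lantern and lock it on its bayonet dock

### The arm

A 7-joint arm with a two-finger parallel gripper is mounted at the origin on the work surface. World frame = base frame: x ahead of the robot, y to its left, z up, the work surface at z = 0. Lengths are in m, angles in rad, forces in N, time in s.
With the tool pointing down it reaches from about 0.425 to 1.025 m from the base axis. Payload 9.4 kg.
Tool frame: the origin (TCP) lies on the centre line of the jaws, within the pads' length; the fingertips stand 8 mm ahead of it and the grasp point (between the pads) lies 11 mm behind it; z points along the fingers, y is the direction in which the jaws open and shut (so a half turn about z gives the same grasp; the last joint's range is limited). The gripper opens to 93 mm and grips with 3 to 60 N. Pads are 15 mm wide; open, the fingers measure 128 mm over their backs; the gripper's body (75 mm by 188 mm) begins 65 mm behind the grasp point.
Start: joints at [1.074, 0.599, -0.003, 1.599, 0.002, 0.943, -0.08], TCP at [0.295, -0.662, 0.227] pointing down, gripper open.
Joint ranges: [-2.57, 2.57], [-0.35, 1.97], [-1.29, 1.29], [0.11, 2.56], [-1.05, 4.19], [0.11, 1.86], [-2.63, 2.63]. Speed limits (rad/s): [2.22, 2.22, 3.01, 3.01, 3.14, 3.14, 3.14].

### API

Orientations are given as a rotation vector (axis times angle).
In Python, from bench import r gives the robot as it stands.
- The arm moves only by the tool apply_moves, never from a script. Its argument "moves" is a list of rows, each an object of numbers: "dx", "dy", "dz": the shift along the tool's x, y, z in cm; "ax", "ay", "az": the turn, a rotation vector about the tool's x, y, z in rad; "gripper": the opening, from 0 (shut) to 1 (fully open). In form: [{"dx": .., "dy": .., "dz": .., "ax": .., "ay": .., "az": .., "gripper": ..}, ...]. A call has 1 to 12 rows; each row shifts and turns the commanded pose from where the row before left it, along the tool's axes as they then stand; what a row does not reach is not made up. A row lasts 1/12 s, in which the tool goes at most 41.7 mm and 7.16 degrees, less where a joint would pass 70% of its speed; a pose out of reach is approached as far as the arm can. A call with a gripper value outside its range is refused whole. The fingers move at their own pace and stop on an object; "newtons" is the grip in N (left out, the last holds). Time passes only in rows, so rows that do not move let the fingers close. It gives the time, the measured TCP pose, the force and the opening at its end, in the units of the state.
- r.read_state(): the state, without advancing time (a new reading comes with each control period).
- r.capture(name): name is "scene" or "top"; returns a dict with "image" (420x560x3 uint8, red, green, blue), "depth" (420x560 float32, m along the optical axis (not along the pixel's ray), 0 where there is no reading), "K" (3x3 intrinsics, pixels), "rvec" (rotation vector, rad) and "tvec" (3), from world to camera coordinates, as OpenCV has them. Camera axes: x right, y down, z forward; pixel columns grow to the right and rows downward; lengths in m; the calibration is good to about 2 mm. A picture is of the moment at which its call begins.
- r.hand_in(): hands the job in, once; it reports no verdict.
Trained networks look in a picture, given as the dict that the camera call returned (one of the last four; its "shot" number tells which), for a name from the list of things; names that differ only in an ending like _2 or _b are one class to them, and where a whole thing is asked for, a point or a joint stands for the part that bears it (a point fixed in the world has none). Each returns a list of dicts, best first, with "conf" (0 to 1); they miss things now and then, are a little off and sometimes report something else, mostly with a low value. They report only what shows in the picture. A call takes as long as a camera call. They do not tell look-alikes from the thing itself.
- r.boxes_of(picture, thing): "centre" ([x, y, z] in m, in world coordinates, good to about 4 mm: the middle of the surface that is visible of it).
- r.outline_of(picture, thing): "mask" (420x560 bool, what is visible of it).
- r.place_of(picture, thing): "centre" ([x, y, z] in m, in world coordinates, good to about 4 mm: a listed point, or the origin of a listed thing).
The state is a dict: "time": time; "joint_pos": joint angles; "qd": joint speeds; "joint_torque": joint torques, N m; "ee_pos": TCP position; "eef_rot": TCP orientation; "contact_force": force on the tool from outside, world axes, zero at the start; "wrist_torque": the same for the moment, N m; "grip_width": finger opening in m.
Only numpy, scipy, OpenCV 4.12 (cv2) and the standard library are available. Lean on these libraries where they do the work, as an engineer would, in place of code of your own. Each camera call takes 0.05 s, during which the arm holds its last target.

### The job

The square cordless lantern has been knocked over on the console. Stand it up, fit it over the lugged post of its charging dock with the slots in its underside lined up with the lugs, press it down against the spring and twist it a quarter turn clockwise (seen from above) so that it stays locked down, upright, when you let go. Leave the other things on the console where they are.

Things in the scene. Friction and masses are not known exactly. Their poses are not given: they have to be found in the camera images.
- lantern: Loose lantern, 0.4 kg, low centre of mass: square body 54 x 54 x 106 mm (black base, white panel, black cap), loop handle above, 144 mm in all. Origin: centre of the underside; z towards the handle, x along the handle's bar. It starts lying on a flat side, z level and x pointing up; it stands stably on its underside.
- lantern_handle (a point): Centre of the black handle bar, on the lantern's axis 135 mm from the underside, axes as the lantern's. Bar 48 mm (x) x 14 mm (y) x 18 mm (z 126 to 144), on two 12 mm legs. As it lies, the bar stands on end beyond the cap and can be pinched across its 14 mm from above; lifted so with a light grip (about 8 N), the lantern swings to hang nearly upright.
- lantern_slots (a point): On the lantern's axis, 10 mm above its underside: the upper face of the 10 mm thick rim round a 29 mm opening. Two 15 mm wide slots in the rim reach 22 mm from the axis along +x and -x (in line with the handle bar). Above is a cavity, roof 30 mm above the underside; stops in it let the lantern turn about 100 degrees clockwise (yaw decreasing) from entry, 10 the other way.
- dock: Fixed charging dock: white plate 130 mm (x) x 86 mm (y) x 10 mm lying on the console, with a steel post 24 mm in diameter in the middle, up to z = 32 mm. Origin: centre of the plate's underside; z up, x along the long side. The lantern goes on with its x along the dock's x, either way round, centred within about 2 mm and 5 degrees.
- dock_lugs (a point): On the post's axis at its top, 32 mm above the dock's origin, axes as the dock's. Two steel lugs point along +x and -x (the plate's long direction), each reaching 21 mm from the axis, 10 mm wide, 6 mm thick, tops level with the post's.
- dock_plate (a point): Centre of the plate's upper face, 10 mm above the dock's origin. Pressed fully down the lantern's underside rests here; it can turn when less than 6 mm above here. Turned a quarter (its x along the dock's y) and let go, it is held by the lugs about 6 mm above here; let go unturned, the spring lifts it to about 10 mm.
- plunger (a joint): Spring pin, 16 mm in diameter, out of the post's top: 0 = fully up (its top 56 mm above the dock's origin), grows as pressed (m). 700 N/m: 7 N with the lantern locked (0.010), 11 N with it fully down (0.016).
- paperweight: Bystander, to be left alone: round glass paperweight, 72 mm across, 53 mm tall. Origin: centre of its underside.
- eye_plate: Bystander, to be left alone: blue ceramic evil-eye plate, 160 mm across, 16 mm tall. Origin: centre of its underside.
- mug: Bystander, to be left alone: white mug, 80 mm across, 88 mm tall. Origin: centre of its underside.
- key_bowl: Bystander, to be left alone: terracotta bowl, 110 mm across, 45 mm tall. Origin: centre of its underside.
- opener: Bystander, to be left alone: flat steel bottle opener, 150 mm long, 5 mm thick. Origin: centre of its underside.
- glasses_case: Bystander, to be left alone: black glasses case, 155 x 62 x 42 mm. Origin: centre of its underside.
- succulent: Bystander, to be left alone: potted succulent, 100 mm across, 125 mm tall. Origin: centre of its underside.
There are look-alikes about, which are no part of the job. What is shaped like the lantern but turquoise or yellow is not meant. Leave any green look-alike of the dock alone.

How it is judged:
By the outcome, as a careful person would: the job done as asked, in the order asked, and still so for the second after the job is handed in, with the robot touching nothing.
It also fails if it takes over 67 s, if anything falls off the work surface, if the arm or the gripper's body presses on something with over 40 N, if the wrist force passes 120 N, or if a joint passes its speed limit or range.

## Working session

There is one attempt and no reset: what is moved stays moved. The work goes in short steps, Python scripts to look and compute and a tool call to move; the robot and the scene stay as the last step left them, time stands still between calls to the robot, and variables do not carry over. Pictures are saved under pics/ and viewed, and the job is handed in when it is done.

Besides the shell and the picture viewer there is one more tool, called in YAML: its name, and indented under it one key for each argument. apply_moves: Moves the arm, as the interface text tells. Its arguments: {"type":"object","properties":{"moves":{"type":"array"},"newtons":{"type":"number"}},"required":["moves"]}

```bash
ls; mkdir -p pics
cat > h.py <<'E'
import numpy as np, cv2
from bench import r
from scipy.spatial.transform import Rotation as R
def pts(c):
    d=c["depth"];K=np.array(c["K"]);v,u=np.mgrid[:d.shape[0],:d.shape[1]]
    P=np.stack([(u-K[0,2])/K[0,0]*d,(v-K[1,2])/K[1,1]*d,d],-1)
    Rm=cv2.Rodrigues(np.array(c["rvec"],float))[0]
    return (P-np.array(c["tvec"]).ravel())@Rm
def save(c,n): cv2.imwrite(f"pics/{n}.png",c["image"][:,:,::-1])
E
python3 - <<'E'
from h import *
print(r.read_state())
for n in("scene","top"):
    c=r.capture(n);save(c,n+"0")
    for t in ("lantern","lantern_handle","lantern_slots","dock","dock_lugs","dock_plate"):
        print(n,t,[(np.round(x["centre"],3),round(x["conf"],2)) for x in r.place_of(c,t)][:4])
E
```

```text
pics
{'time': 0.0, 'joint_pos': array([ 1.07427806,  0.60013973, -0.00251513,  1.60009745,  0.00180042,
        0.9428809 , -0.07978789]), 'qd': array([ 0.00138783,  0.00087523, -0.00116941,  0.00075345,  0.00048876,
       -0.00146151, -0.00019531]), 'joint_torque': array([-3.00760667e-04, -7.65058064e+01,  1.49657439e+00, -2.52344853e+01,
       -5.24913578e-02,  1.70149980e-02,  1.57086974e-04]), 'ee_pos': array([ 0.29529064, -0.66164217,  0.22576138]), 'eef_rot': array([-3.07120064e+00, -6.54387900e-01,  7.35811363e-04]), 'contact_force': array([ 0.02080675, -0.92831638, -1.04003977]), 'wrist_torque': array([0.035901  , 0.06069832, 0.0434809 ]), 'grip_width': 0.0932660463990183}
scene lantern [(array([0.564, 0.095, 0.03 ]), 0.91), (array([0.544, 0.196, 0.028]), 0.62), (array([0.406, 0.455, 0.028]), 0.57), (array([ 0.542, -0.155,  0.009]), 0.35)]
scene lantern_handle [(array([0.519, 0.528, 0.026]), 0.85), (array([0.451, 0.024, 0.03 ]), 0.76), (array([0.555, 0.329, 0.028]), 0.64)]
scene lantern_slots [(array([0.412, 0.459, 0.029]), 0.95), (array([0.546, 0.207, 0.026]), 0.72), (arra
[... 382 characters left out ...]
y([0.564, 0.092, 0.024]), 0.7), (array([0.404, 0.455, 0.028]), 0.58)]
top lantern_handle [(array([0.555, 0.328, 0.027]), 0.84), (array([0.453, 0.028, 0.027]), 0.84), (array([0.52 , 0.524, 0.028]), 0.56), (array([ 0.544, -0.156,  0.002]), 0.35)]
top lantern_slots [(array([0.414, 0.462, 0.029]), 0.86), (array([0.549, 0.202, 0.026]), 0.7), (array([0.556, 0.086, 0.028]), 0.59)]
top dock [(array([ 0.546, -0.157,  0.003]), 0.82), (array([ 0.359, -0.18 ,  0.002]), 0.8)]
top dock_lugs [(array([ 0.356, -0.179,  0.031]), 0.77), (array([ 0.542, -0.152,  0.031]), 0.68)]
top dock_plate [(array([ 0.358, -0.177,  0.014]), 0.92), (array([ 0.546, -0.153,  0.009]), 0.83), (array([0.555, 0.329, 0.029]), 0.23)]
```

View pics/scene0.png

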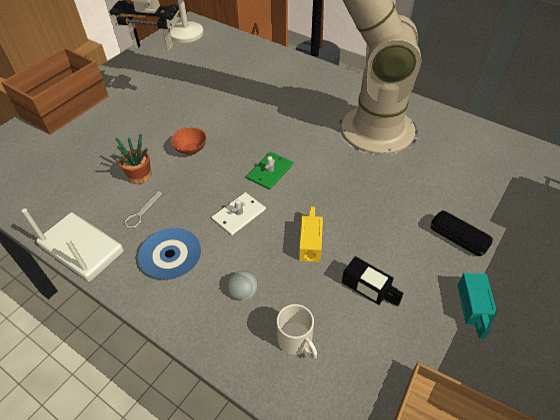

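View pics/top0.png

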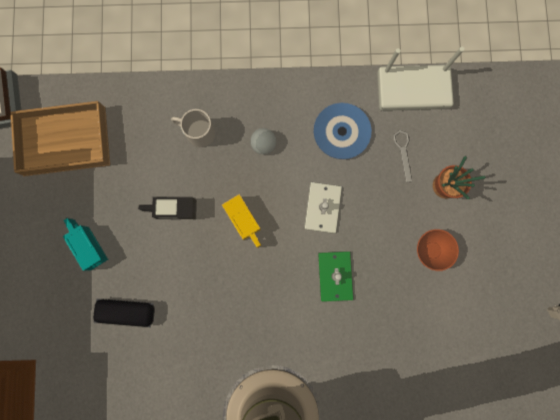

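The black/white lantern is in the top view at (140–195, 208), with its handle to the left (+y). The white dock is at (323, 207). Turquoise, yellow and green are the look-alikes. Next I'll measure the exact axes from depth.

Run:
```python
from h import *
c=r.capture("top");P=pts(c)
def rect(m,name):
    q=P[m][:,:2]
    rc=cv2.minAreaRect((q*1000).astype(np.float32)); print(name,m.sum(),rc,cv2.boxPoints(rc).round().tolist())
X,Y,Z=P[...,0],P[...,1],P[...,2]
reg=(X>.48)&(X<.62)&(Y>.14)&(Y<.37)
rect(reg&(Z>.045),"lantern body top")
h=reg&(Z>.025)&(Y>.305); rect(h,"handle"); print("z handle",np.percentile(Z[h],[5,50,95]))
hb=reg&(Z>.045)&(Y<.30)
print("bodyz",np.median(Z[hb]))
for y in np.arange(.19,.36,.01):
    m=reg&(abs(Y-y)<.005)&(Z>.03); 
    if m.sum()>3: print(round(y,3),m.sum(),X[m].min().round(4),X[m].max().round(4),np.median(Z[m]).round(3),Z[m].max().round(3))
reg=(X>.44)&(X<.65)&(Y>-.26)&(Y<-.05)
rect(reg&(Z>.006)&(Z<.014),"dock")
m=reg&(Z>.027)&(Z<.04);rect(m,"lugs")
m2=reg&(Z>.045);print("pin",P[m2].mean(0),m2.sum())
for n in("scene","top"):
  cc=r.capture(n)
  for t in ("paperweight","mug","succulent","eye_plate"): print(n,t,[(np.round(x["centre"],3),round(x["conf"],2)) for x in r.place_of(cc,t)][:1])
for nm,(a,b,e,f) in dict(dk=(150,270,280,370),ln=(170,250,120,220)).items():
    cv2.imwrite(f"pics/{nm}.png",cv2.resize(c["image"][a:b,e:f,::-1],None,fx=6,fy=6,interpolation=cv2.INTER_CUBIC))
```

```text
lantern body top 914 ((551.1729736328125, 264.4727783203125), (142.7317352294922, 54.86045837402344), 87.17097473144531) [[520.0, 195.0], [575.0, 192.0], [582.0, 334.0], [527.0, 337.0]]
handle 72 ((551.9649047851562, 320.3502502441406), (30.753984451293945, 13.526482582092285), 88.39485168457031) [[545.0, 305.0], [558.0, 305.0], [559.0, 336.0], [546.0, 336.0]]
z handle [0.04388325 0.05070732 0.05399465]
bodyz 0.05416303546175547
0.19 38 0.5217 0.5741 0.05 0.059
0.2 74 0.5212 0.5732 0.055 0.059
0.21 75 0.5218 0.5736 0.054 0.06
0.22 83 0.5219 0.5734 0.054 0.059
0.23 82 0.5218 0.5744 0.054 0.06
0.24 83 0.5238 0.5771 0.054 0.058
0.25 76 0.5236 0.5772 0.054 0.06
0.26 78 0.5243 0.5782 0.054 0.059
0.27 85 0.524 0.5779 0.054 0.061
0.28 83 0.5247 0.5785 0.054 0.059
0.29 85 0.5243 0.5789 0.054 0.059
0.3 44 0.5246 0.5786 0.054 0.06
0.31 22 0.5448 0.5582 0.051 0.054
0.32 24 0.5452 0.5588 0.05 0.057
0.33 22 0.5455 0.5587 0.051 0.056
dock 1304 ((552.0440673828125, -157.05630493164062), (181.78102111816406, 196.38136291503906), 84.39772033691406) [[445.0, -238.0], [641.0, -257.0], [659.0, -76.0], [463.0, -57.0]]
lugs 61 ((543.8048706054688, -153.70240783691406), (22.0131893157959, 40.4105110168457), 89.38683319091797) [[523.0, -164.0], [564.0, -165.0], [564.0, -143.0], [524.0, -142.0]]
pin [ 0.54302428 -0.15294807  0.05516532] 29
scene paperweight [(array([0.724, 0.004, 0.003]), 0.79)]
scene mug [(array([0.758, 0.178, 0.003]), 0.9)]
scene succulent [(array([ 0.591, -0.492,  0.003]), 0.93)]
scene eye_plate [(array([ 0.756, -0.217, -0.   ]), 0.64)]
top paperweight [(array([0.728, 0.005, 0.   ]), 0.76)]
top mug [(array([0.76 , 0.178, 0.002]), 0.76)]
top succulent [(array([ 0.596, -0.487, -0.002]), 0.88)]
top eye_plate [(array([ 0.75 , -0.218,  0.005]), 0.94)]
```

View pics/dk.png

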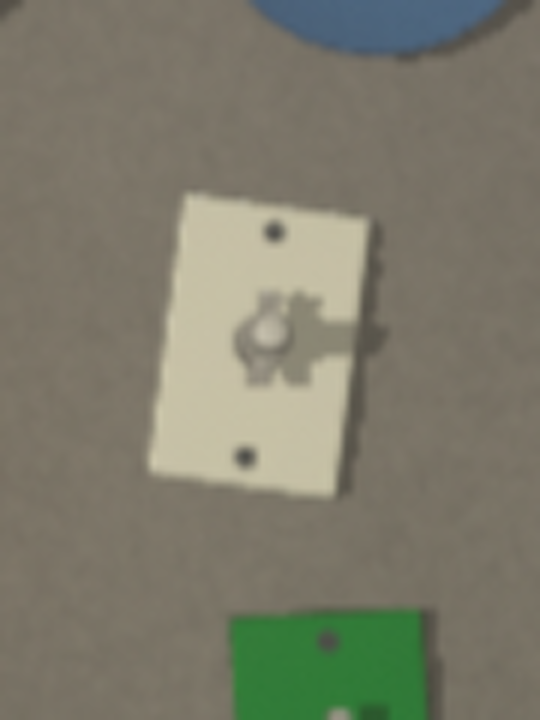

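View pics/ln.png

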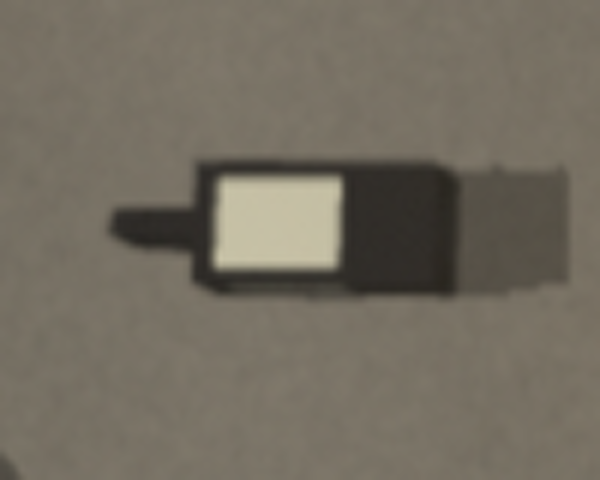

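```bash
cat >> h.py <<'E'
def plan(target_xyz, yaw_y_deg=None):
    """turn first (az), then shift, tool assumed near target tilt (straight down)"""
    s=r.read_state();p=s["ee_pos"];Rm=R.from_rotvec(s["eef_rot"]).as_matrix()
    cur=np.degrees(np.arctan2(Rm[1,1],Rm[0,1]));print("t",round(s["time"],2),"pos",p.round(4),"yawY",cur.round(2),"tilt z",Rm[:,2].round(4),"F",s["contact_force"].round(1),"w",round(s["grip_width"],4),"q7",s["joint_pos"][6].round(2))
    y=cur if yaw_y_deg is None else yaw_y_deg
    dy=(y-cur+180)%360-180
    a=np.radians(y);Y=np.array([np.cos(a),np.sin(a),0]);Z=np.array([0,0,-1.]);X=np.cross(Y,Z)
    T=np.stack([X,Y,Z],1)
    tilt=R.from_matrix(Rm.T@R.from_euler('z',-0).as_matrix()@ (R.from_euler('z',np.radians(-0)).as_matrix()@T)).as_rotvec()
    print("full rotvec tool rad",tilt.round(4),"az only",round(-np.radians(dy),4))
    print("shift after turn cm",(T.T@(np.array(target_xyz)-p)*100).round(2))
E
python3 - <<'E'
from h import *
c=r.capture("top");P=pts(c);X,Y,Z=P[...,0],P[...,1],P[...,2]
im=c["image"].astype(int)
reg=(X>.44)&(X<.65)&(Y>-.26)&(Y<-.05)
m=reg&(im.sum(2)>480)&(im[...,1]-im[...,0]<15)
q=P[m&(Z<.02)][:,:2]
print(m.sum(),cv2.minAreaRect((q*1000).astype(np.float32)))
m=(r.outline_of(c,"dock")); 
for o in m[:2]:
    q=P[o["mask"]&(Z<.02)&(Z>.003)]; rc=cv2.minAreaRect((q[:,:2]*1000).astype(np.float32));print(o["conf"],rc,np.median(q[:,2]))
plan([.5525,.328,.227],-2.7)
E
```

```text
1182 ((542.6437377929688, -152.29193115234375), (83.44891357421875, 126.6659164428711), 80.59258270263672)
0.63 ((544.279296875, -153.74742126464844), (88.10090637207031, 131.7089385986328), 79.5359878540039) 0.010148336808515552
t 1.35 pos [ 0.2955 -0.662   0.2266] yawY -65.94 tilt z [-0. -0. -1.] F [-0.2  1.   0.4] w 0.0933 q7 -0.08
full rotvec tool rad [-0.      0.     -1.1038] az only -1.1038
shift after turn cm [ 1.001e+02  2.101e+01 -4.000e-02]
```

```bash
cat >> h.py <<'E'
def px2w(c,uv,z):
    K=np.array(c["K"]);Rm=cv2.Rodrigues(np.array(c["rvec"],float))[0];t=np.array(c["tvec"]).ravel()
    d=np.linalg.inv(K)@np.array([uv[0],uv[1],1.]);d=Rm.T@d;o=-Rm.T@t
    return o+d*(z-o[2])/d[2]
E
python3 - <<'E'
from h import *
for n in ("top","scene"):
    c=r.capture(n);P=pts(c);im=c["image"]
    X,Y,Z=P[...,0],P[...,1],P[...,2]
    reg=((X>.44)&(X<.65)&(Y>-.26)&(Y<-.05)).astype(np.uint8)
    hsv=cv2.cvtColor(im,cv2.COLOR_RGB2HSV)
    m=((hsv[...,2]>165)&(reg>0)).astype(np.uint8)
    cs,_=cv2.findContours(m,cv2.RETR_EXTERNAL,cv2.CHAIN_APPROX_NONE)
    k=max(cs,key=cv2.contourArea);hull=cv2.convexHull(k)[:,0]
    w=np.array([px2w(c,u,.010)[:2] for u in hull])
    rc=cv2.minAreaRect((w*1000).astype(np.float32));print(n,rc)
    # line fits on long sides
    kw=np.array([px2w(c,u,.010)[:2] for u in k[:,0]])*1000
    cc=np.array(rc[0]);
    for yaw in (-10,-8):
        a=np.radians(yaw);e=np.array([np.cos(a),np.sin(a)]);f=np.array([-e[1],e[0]])
        A=(kw-cc)@e;B=(kw-cc)@f
        for s in(1,-1):
            g=(abs(B*s-42)<5)&(abs(A)<50); 
            if g.sum()>10:
                p=np.polyfit(A[g],B[g],1);print(yaw,s,g.sum(),"yaw est",yaw+np.degrees(np.arctan(p[0])),p[1])
            g=(abs(A*s-64)<5)&(abs(B)<32)
            if g.sum()>10:
                p=np.polyfit(B[g],A[g],1);print(yaw,"end",s,g.sum(),"yaw est",yaw-np.degrees(np.arctan(p[0])),p[1])
    if n=="top": 
        h=[px2w(c,(280+a/6-.42,150+b/6-.42),.01) for a,b in((274,231),(245,457))];d=h[0]-h[1];print("holes",h,np.degrees(np.arctan2(d[1],d[0])))
E
```

```text
top ((542.5401611328125, -152.1619873046875), (83.48876953125, 127.13674926757812), 80.39859771728516)
-10 1 36 yaw est -9.488838514294576 40.427133276536104
-10 end 1 23 yaw est -9.642590304644662 62.25261968632049
-10 -1 31 yaw est -9.30847522842061 -40.25943012540331
-10 end -1 24 yaw est -9.508123580725863 -62.26365938518474
-8 1 36 yaw est -9.652032674367375 40.45854488324809
-8 end 1 23 yaw est -9.751673232377787 62.2553274235942
-8 -1 31 yaw est -9.400601821930632 -40.32765647812543
-8 end -1 24 yaw est -9.333384237400084 -62.248281876070436
holes [array([ 0.59425716, -0.16148702,  0.01      ]), array([ 0.49154397, -0.14419086,  0.01      ])] -9.55852118398599
scene ((545.2228393554688, -148.8589324951172), (89.83488464355469, 130.66311645507812), 80.30517578125)
-10 1 30 yaw est -9.534023091802688 42.72678856694369
-10 end 1 16 yaw est -10.16285642528907 63.25899925877753
-10 -1 26 yaw est -9.558022523845208 -42.96441651188522
-10 end -1 15 yaw est -9.434210683124991 -64.28583496596015
-8 1 30 yaw est -9.728491795241446 42.81983695415647
-8 end 1 16 yaw est -9.763225514742876 63.250492364269874
-8 -1 26 yaw est -9.549704132051582 -42.97897000090754
-8 end -1 16 yaw est -9.570842261145765 -64.33377571977415
```

apply_moves:
  moves:
    - {"az": -0.12, "gripper": 1}
    - {"az": -0.12}
    - {"az": -0.12}
    - {"az": -0.12}
    - {"az": -0.12}
    - {"az": -0.12}
    - {"az": -0.12}
    - {"az": -0.12}
    - {"az": -0.12}
    - {"az": -0.0238}

```text
invalid input at $.moves[0]: expected keys dx, dy, dz, ax, ay, az, gripper
```

apply_moves:
  moves:
    - {"dx": 0, "dy": 0, "dz": 0, "ax": 0, "ay": 0, "az": -0.12, "gripper": 1}
    - {"dx": 0, "dy": 0, "dz": 0, "ax": 0, "ay": 0, "az": -0.12, "gripper": 1}
    - {"dx": 0, "dy": 0, "dz": 0, "ax": 0, "ay": 0, "az": -0.12, "gripper": 1}
    - {"dx": 0, "dy": 0, "dz": 0, "ax": 0, "ay": 0, "az": -0.12, "gripper": 1}
    - {"dx": 0, "dy": 0, "dz": 0, "ax": 0, "ay": 0, "az": -0.12, "gripper": 1}
    - {"dx": 0, "dy": 0, "dz": 0, "ax": 0, "ay": 0, "az": -0.12, "gripper": 1}
    - {"dx": 0, "dy": 0, "dz": 0, "ax": 0, "ay": 0, "az": -0.12, "gripper": 1}
    - {"dx": 0, "dy": 0, "dz": 0, "ax": 0, "ay": 0, "az": -0.12, "gripper": 1}
    - {"dx": 0, "dy": 0, "dz": 0, "ax": 0, "ay": 0, "az": -0.12, "gripper": 1}
    - {"dx": 0, "dy": 0, "dz": 0, "ax": 0, "ay": 0, "az": -0.024, "gripper": 1}

```text
time: 2.28
ee_pos: [0.2951, -0.6622, 0.2265]
eef_rot: [-2.267, -2.174, -0.0]
contact_force: [0.3, 0.0, 0.1]
grip_width: 0.0932
```

Run:
```python
from h import *
plan([.5525,.328,.227],-2.7)
```

```text
t 2.28 pos [ 0.2951 -0.6622  0.2265] yawY -2.39 tilt z [-1.e-04  1.e-04 -1.e+00] F [0.3 0.  0.1] w 0.0932 q7 0.84
full rotvec tool rad [-0.0001 -0.0001  0.0053] az only 0.0053
shift after turn cm [ 1.0012e+02  2.1040e+01 -5.0000e-02]
```

apply_moves:
  moves:
    - {"dx": 3.5, "dy": 1.75, "dz": 0, "ax": 0, "ay": 0, "az": 0.005, "gripper": 1}
    - {"dx": 3.5, "dy": 1.75, "dz": 0, "ax": 0, "ay": 0, "az": 0, "gripper": 1}
    - {"dx": 3.5, "dy": 1.75, "dz": 0, "ax": 0, "ay": 0, "az": 0, "gripper": 1}
    - {"dx": 3.5, "dy": 1.75, "dz": 0, "ax": 0, "ay": 0, "az": 0, "gripper": 1}
    - {"dx": 3.5, "dy": 1.75, "dz": 0, "ax": 0, "ay": 0, "az": 0, "gripper": 1}
    - {"dx": 3.5, "dy": 1.75, "dz": 0, "ax": 0, "ay": 0, "az": 0, "gripper": 1}
    - {"dx": 3.5, "dy": 1.75, "dz": 0, "ax": 0, "ay": 0, "az": 0, "gripper": 1}
    - {"dx": 3.5, "dy": 1.75, "dz": 0, "ax": 0, "ay": 0, "az": 0, "gripper": 1}
    - {"dx": 3.5, "dy": 1.75, "dz": 0, "ax": 0, "ay": 0, "az": 0, "gripper": 1}
    - {"dx": 3.5, "dy": 1.75, "dz": 0, "ax": 0, "ay": 0, "az": 0, "gripper": 1}
    - {"dx": 3.5, "dy": 1.75, "dz": 0, "ax": 0, "ay": 0, "az": 0, "gripper": 1}
    - {"dx": 3.5, "dy": 1.75, "dz": 0, "ax": 0, "ay": 0, "az": 0, "gripper": 1}

```text
time: 3.28
ee_pos: [0.5276, -0.2518, 0.2269]
eef_rot: [2.282, 2.159, 0.0]
contact_force: [0.6, 0.2, -0.3]
grip_width: 0.0931
```

apply_moves:
  moves:
    - {"dx": 3.5, "dy": 0, "dz": 0, "ax": 0, "ay": 0, "az": 0, "gripper": 1}
    - {"dx": 3.5, "dy": 0, "dz": 0, "ax": 0, "ay": 0, "az": 0, "gripper": 1}
    - {"dx": 3.5, "dy": 0, "dz": 0, "ax": 0, "ay": 0, "az": 0, "gripper": 1}
    - {"dx": 3.5, "dy": 0, "dz": 0, "ax": 0, "ay": 0, "az": 0, "gripper": 1}
    - {"dx": 3.5, "dy": 0, "dz": 0, "ax": 0, "ay": 0, "az": 0, "gripper": 1}
    - {"dx": 3.5, "dy": 0, "dz": 0, "ax": 0, "ay": 0, "az": 0, "gripper": 1}
    - {"dx": 3.5, "dy": 0, "dz": 0, "ax": 0, "ay": 0, "az": 0, "gripper": 1}
    - {"dx": 3.5, "dy": 0, "dz": 0, "ax": 0, "ay": 0, "az": 0, "gripper": 1}
    - {"dx": 3.5, "dy": 0, "dz": 0, "ax": 0, "ay": 0, "az": 0, "gripper": 1}
    - {"dx": 3.5, "dy": 0, "dz": 0, "ax": 0, "ay": 0, "az": 0, "gripper": 1}
    - {"dx": 3.5, "dy": 0, "dz": 0, "ax": 0, "ay": 0, "az": 0, "gripper": 1}
    - {"dx": 3.5, "dy": 0, "dz": 0, "ax": 0, "ay": 0, "az": 0, "gripper": 1}

```text
time: 4.28
ee_pos: [0.5486, 0.1677, 0.2268]
eef_rot: [2.282, 2.159, 0.0]
contact_force: [1.1, 0.8, -0.4]
grip_width: 0.0935
```

Run:
```python
from h import *
plan([.5525,.328,.227],-2.7)
```

```text
t 4.28 pos [0.5486 0.1677 0.2268] yawY -3.18 tilt z [ 3.e-04  1.e-04 -1.e+00] F [ 1.1  0.8 -0.4] w 0.0935 q7 -0.69
full rotvec tool rad [ 0.0003 -0.0001 -0.0083] az only -0.0083
shift after turn cm [16.03 -0.37 -0.02]
```

apply_moves:
  moves:
    - {"dx": 3.2, "dy": -0.1, "dz": 0, "ax": 0, "ay": 0, "az": -0.008, "gripper": 1}
    - {"dx": 3.2, "dy": -0.1, "dz": 0, "ax": 0, "ay": 0, "az": 0, "gripper": 1}
    - {"dx": 3.2, "dy": -0.1, "dz": 1, "ax": 0, "ay": 0, "az": 0, "gripper": 0.6}
    - {"dx": 3.2, "dy": -0.07, "dz": 2.5, "ax": 0, "ay": 0, "az": 0, "gripper": 0.6}
    - {"dx": 3.2, "dy": 0, "dz": 3, "ax": 0, "ay": 0, "az": 0, "gripper": 0.6}
    - {"dx": 0, "dy": 0, "dz": 3, "ax": 0, "ay": 0, "az": 0, "gripper": 0.6}
    - {"dx": 0, "dy": 0, "dz": 2.5, "ax": 0, "ay": 0, "az": 0, "gripper": 0.6}
    - {"dx": 0, "dy": 0, "dz": 1, "ax": 0, "ay": 0, "az": 0, "gripper": 0.6}
    - {"dx": 0, "dy": 0, "dz": 0, "ax": 0, "ay": 0, "az": 0, "gripper": 0.6}

```text
time: 5.03
ee_pos: [0.5511, 0.3236, 0.0957]
eef_rot: [-2.271, -2.17, 0.007]
contact_force: [-0.2, -0.6, -0.3]
grip_width: 0.0564
```

Run:
```python
from h import *
plan([.5525,.328,.017],-2.7)
c=r.capture("scene");save(c,"s1")
```

```text
t 5.03 pos [0.5511 0.3236 0.0957] yawY -2.62 tilt z [-0.0035 -0.0026 -1.    ] F [-0.2 -0.6 -0.3] w 0.0564 q7 -0.98
full rotvec tool rad [-0.0033  0.0028  0.0015] az only 0.0015
shift after turn cm [0.45 0.12 7.87]
```

View pics/s1.png

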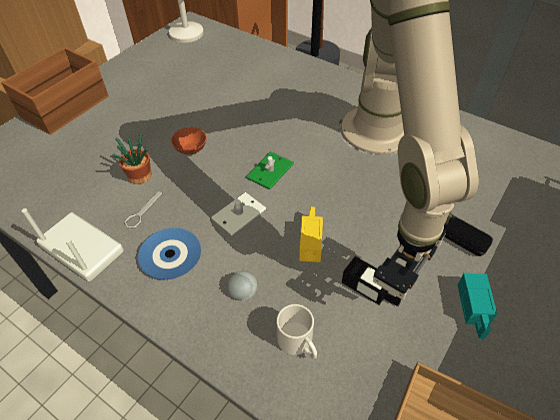

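The gripper sits over the handle at about (400, 285), with nothing touched. Descending and pinching lightly.

apply_moves:
  moves:
    - {"dx": 0.45, "dy": 0.12, "dz": 1.5, "ax": -0.003, "ay": 0.003, "az": 0, "gripper": 0.6}
    - {"dx": 0, "dy": 0, "dz": 2, "ax": 0, "ay": 0, "az": 0, "gripper": 0.6}
    - {"dx": 0, "dy": 0, "dz": 2, "ax": 0, "ay": 0, "az": 0, "gripper": 0.6}
    - {"dx": 0, "dy": 0, "dz": 1.5, "ax": 0, "ay": 0, "az": 0, "gripper": 0.6}
    - {"dx": 0, "dy": 0, "dz": 0.9, "ax": 0, "ay": 0, "az": 0, "gripper": 0.6}
    - {"dx": 0, "dy": 0, "dz": 0, "ax": 0, "ay": 0, "az": 0, "gripper": 0.6}
    - {"dx": 0, "dy": 0, "dz": 0, "ax": 0, "ay": 0, "az": 0, "gripper": 0.4}
    - {"dx": 0, "dy": 0, "dz": 0, "ax": 0, "ay": 0, "az": 0, "gripper": 0.25}
  newtons: 8

```text
time: 5.75
ee_pos: [0.5547, 0.3294, 0.0207]
eef_rot: [2.27, 2.171, 0.01]
contact_force: [-0.1, -0.3, 1.1]
grip_width: 0.0463
```

Run:
```python
from h import *
plan([.5525,.328,.017],-2.7)
```

```text
t 5.75 pos [0.5547 0.3294 0.0207] yawY -2.56 tilt z [ 0.0048  0.004  -1.    ] F [-0.1 -0.3  1.1] w 0.0463 q7 -1.03
full rotvec tool rad [ 0.0047 -0.0042  0.0025] az only 0.0025
shift after turn cm [-0.15 -0.21  0.37]
```

apply_moves:
  moves:
    - {"dx": 0, "dy": -0.15, "dz": 0.3, "ax": 0.003, "ay": -0.003, "az": 0, "gripper": 0.25}
    - {"dx": 0, "dy": 0, "dz": 0, "ax": 0, "ay": 0, "az": 0, "gripper": 0.1}
    - {"dx": 0, "dy": 0, "dz": 0, "ax": 0, "ay": 0, "az": 0, "gripper": 0}
    - {"dx": 0, "dy": 0, "dz": 0, "ax": 0, "ay": 0, "az": 0, "gripper": 0}
    - {"dx": 0, "dy": 0, "dz": 0, "ax": 0, "ay": 0, "az": 0, "gripper": 0}
    - {"dx": 0, "dy": 0, "dz": 0, "ax": 0, "ay": 0, "az": 0, "gripper": 0}
    - {"dx": 0, "dy": 0, "dz": 0, "ax": 0, "ay": 0, "az": 0, "gripper": 0}
    - {"dx": 0, "dy": 0, "dz": 0, "ax": 0, "ay": 0, "az": 0, "gripper": 0}
  newtons: 8

```text
time: 6.42
ee_pos: [0.5523, 0.3292, 0.0162]
eef_rot: [2.27, 2.172, 0.0]
contact_force: [0.0, -0.9, 3.3]
grip_width: 0.0141
```

Run:
```python
from h import *
plan([.5525,.328,.017],-2.7)
```

```text
t 6.42 pos [0.5523 0.3292 0.0162] yawY -2.51 tilt z [ 1.e-04  0.e+00 -1.e+00] F [ 0.  -0.9  3.3] w 0.0141 q7 -1.04
full rotvec tool rad [ 0.0001 -0.0001  0.0032] az only 0.0032
shift after turn cm [-0.12  0.02 -0.08]
```

apply_moves:
  moves:
    - {"dx": 0, "dy": 0, "dz": -0.7, "ax": 0, "ay": 0, "az": 0, "gripper": 0}
    - {"dx": 0, "dy": 0, "dz": -1.2, "ax": 0, "ay": 0, "az": 0, "gripper": 0}
    - {"dx": 0, "dy": 0, "dz": -1.3, "ax": 0, "ay": 0, "az": 0, "gripper": 0}
    - {"dx": 0, "dy": 0, "dz": -1.3, "ax": 0, "ay": 0, "az": 0, "gripper": 0}
    - {"dx": 0, "dy": 0, "dz": -1.3, "ax": 0, "ay": 0, "az": 0, "gripper": 0}
    - {"dx": 0, "dy": 0, "dz": -1.3, "ax": 0, "ay": 0, "az": 0, "gripper": 0}
    - {"dx": 0, "dy": 0, "dz": -1.3, "ax": 0, "ay": 0, "az": 0, "gripper": 0}
    - {"dx": 0, "dy": 0, "dz": -1.3, "ax": 0, "ay": 0, "az": 0, "gripper": 0}
    - {"dx": 0, "dy": 0, "dz": -1.3, "ax": 0, "ay": 0, "az": 0, "gripper": 0}
    - {"dx": 0, "dy": 0, "dz": -1.3, "ax": 0, "ay": 0, "az": 0, "gripper": 0}
    - {"dx": 0, "dy": 0, "dz": -0.7, "ax": 0, "ay": 0, "az": 0, "gripper": 0}
    - {"dx": 0, "dy": 0, "dz": 0, "ax": 0, "ay": 0, "az": 0, "gripper": 0}

```text
time: 7.42
ee_pos: [0.553, 0.3299, 0.1482]
eef_rot: [2.269, 2.172, 0.005]
contact_force: [0.8, -0.0, -4.2]
grip_width: 0.0138
```

Run:
```python
from h import *
plan([.5525,.328,.124],-2.7)
c=r.capture("scene");save(c,"s2");P=pts(c)
c2=r.capture("top");save(c2,"t2")
cv2.imwrite("pics/s2z.png",cv2.resize(c["image"][200:340,300:480,::-1],None,fx=4,fy=4))
```

```text
t 7.42 pos [0.553  0.3299 0.1482] yawY -2.51 tilt z [ 0.0024  0.0018 -1.    ] F [ 0.8 -0.  -4.2] w 0.0138 q7 -0.96
full rotvec tool rad [ 0.0023 -0.0019  0.0033] az only 0.0033
shift after turn cm [-0.2  -0.04  2.42]
```

View pics/s2z.png

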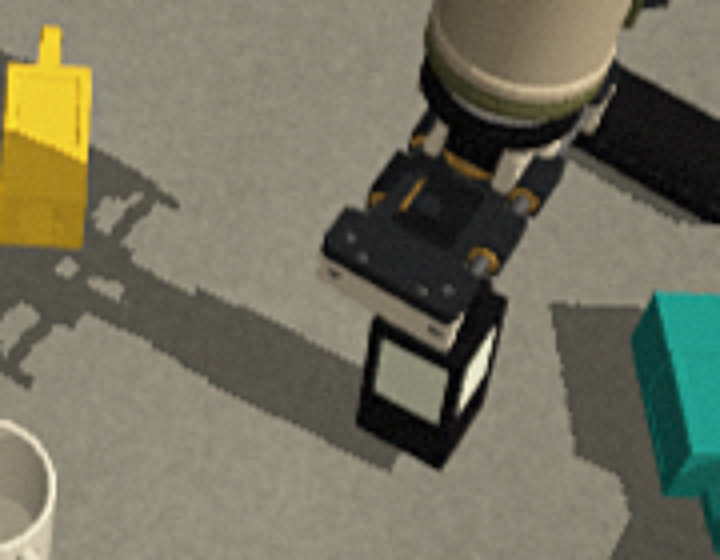

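It swung to hang nearly upright. I'll stand it on the console to level it, release, then regrip firmly.

apply_moves:
  moves:
    - {"dx": 0, "dy": 0, "dz": 0.6, "ax": 0, "ay": 0, "az": 0, "gripper": 0}
    - {"dx": 0, "dy": 0, "dz": 0.6, "ax": 0, "ay": 0, "az": 0, "gripper": 0}
    - {"dx": 0, "dy": 0, "dz": 0.5, "ax": 0, "ay": 0, "az": 0, "gripper": 0}
    - {"dx": 0, "dy": 0, "dz": 0.4, "ax": 0, "ay": 0, "az": 0, "gripper": 0}
    - {"dx": 0, "dy": 0, "dz": 0.3, "ax": 0, "ay": 0, "az": 0, "gripper": 0}
    - {"dx": 0, "dy": 0, "dz": 0, "ax": 0, "ay": 0, "az": 0, "gripper": 0}
    - {"dx": 0, "dy": 0, "dz": 0, "ax": 0, "ay": 0, "az": 0, "gripper": 0}

```text
time: 8.1
ee_pos: [0.5521, 0.3302, 0.122]
eef_rot: [-2.268, -2.172, -0.001]
contact_force: [-2.0, 1.6, 2.8]
grip_width: 0.014
```

Run:
```python
from h import *
plan([.5525,.328,.124],-2.7)
```

```text
t 8.1 pos [0.5521 0.3302 0.122 ] yawY -2.48 tilt z [-1.0e-04  1.1e-03 -1.0e+00] F [-2.   1.6  2.8] w 0.014 q7 -0.97
full rotvec tool rad [-0.0002 -0.0011  0.0038] az only 0.0038
shift after turn cm [-0.21  0.05 -0.2 ]
```

apply_moves:
  moves:
    - {"dx": 0, "dy": 0, "dz": 0, "ax": 0, "ay": 0, "az": 0, "gripper": 0.35}
    - {"dx": 0, "dy": 0, "dz": 0, "ax": 0, "ay": 0, "az": 0, "gripper": 0.35}
    - {"dx": 0, "dy": 0, "dz": 0, "ax": 0, "ay": 0, "az": 0, "gripper": 0.35}
    - {"dx": 0, "dy": 0, "dz": 0, "ax": 0, "ay": 0, "az": 0, "gripper": 0.35}
    - {"dx": 0, "dy": 0, "dz": 0, "ax": 0, "ay": 0, "az": 0, "gripper": 0.35}

```text
time: 8.52
ee_pos: [0.5524, 0.3289, 0.1219]
eef_rot: [2.27, 2.172, -0.0]
contact_force: [-0.9, -0.5, 0.0]
grip_width: 0.0323
```

Run:
```python
from h import *
plan([.5525,.328,.124],-2.7)
c=r.capture("scene");save(c,"s3")
cv2.imwrite("pics/s3z.png",cv2.resize(c["image"][200:340,300:480,::-1],None,fx=4,fy=4))
```

```text
t 8.52 pos [0.5524 0.3289 0.1219] yawY -2.53 tilt z [-1.e-04 -2.e-04 -1.e+00] F [-0.9 -0.5  0. ] w 0.0323 q7 -0.97
full rotvec tool rad [-0.0001  0.0003  0.0029] az only 0.0029
shift after turn cm [-0.09  0.02 -0.21]
```

View pics/s3z.png

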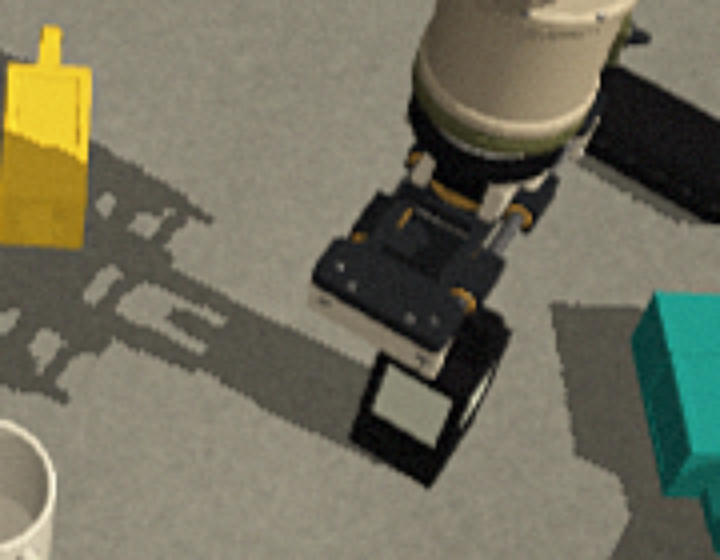

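Run:
```python
from h import *
for n in("scene","top"):
    c=r.capture(n);P=pts(c)
    for t in ("lantern","lantern_handle"):
        print(n,t,[(np.round(x["centre"],3),round(x["conf"],2)) for x in r.place_of(c,t) if np.hypot(*(x["centre"][:2]-np.array([.55,.33])))<.08])
    if n=="scene":
        # panel planes
        X,Y,Z=P[...,0],P[...,1],P[...,2]
        for nm,(u,v) in dict(faceA=(300+405/4,200+405/4),faceB=(300+485/4,200+395/4)).items():
            u,v=int(u),int(v);q=P[v-4:v+5,u-5 if nm=="faceA" else u-1:u+6 if nm=="faceA" else u+2].reshape(-1,3)
            w,V=np.linalg.eigh(np.cov(q.T));print(nm,q.mean(0),V[:,0],w)
        for (a,b) in ((355,440),(430,485),(500,330),(385,350)):
            print((a,b),P[200+b//4-1,300+a//4].round(3))
        m=(X>.49)&(X<.62)&(Y>.26)&(Y<.40)&(Z<.10)&(Z>.012)
        for z in np.arange(.015,.1,.01):
            k=m&(abs(Z-z)<.005);print(z.round(3),k.sum(),X[k].min().round(3),X[k].max().round(3),Y[k].min().round(3),Y[k].max().round(3))
```

```text
scene lantern [(array([0.55 , 0.345, 0.   ]), 0.76)]
scene lantern_handle [(array([0.55 , 0.344, 0.139]), 0.66)]
faceA [0.57759773 0.34442549 0.06283955] [ 9.96941554e-01 -7.81505080e-02 -1.89185872e-04] [1.16348343e-06 3.91405995e-05 1.50220186e-04]
faceB [0.52160203 0.37688944 0.0264355 ] [-0.14573755  0.98289876  0.11256373] [1.90252652e-06 1.60294307e-05 1.37810501e-03]
(355, 440) [0.578 0.323 0.003]
(430, 485) [0.579 0.372 0.004]
(500, 330) [0.552 0.372 0.139]
(385, 350) [0.639 0.334 0.204]
0.015 50 0.538 0.581 0.321 0.376
0.025 60 0.532 0.582 0.32 0.376
0.035 62 0.528 0.581 0.321 0.376
0.045 70 0.531 0.582 0.32 0.377
0.055 67 0.531 0.581 0.321 0.377
0.065 60 0.529 0.583 0.322 0.377
0.075 68 0.532 0.581 0.321 0.376
0.085 71 0.533 0.583 0.321 0.377
0.095 59 0.532 0.582 0.32 0.377
top lantern []
top lantern_handle []
```

The lantern now stands upright, centred at about (0.553, 0.348), because it pivoted as it touched down. Recentring on the bar and regripping firmly.

apply_moves:
  moves:
    - {"dx": 0.6, "dy": 0, "dz": -0.1, "ax": 0, "ay": 0, "az": 0, "gripper": 0.35}
    - {"dx": 0.7, "dy": 0, "dz": -0.1, "ax": 0, "ay": 0, "az": 0, "gripper": 0.35}
    - {"dx": 0.6, "dy": 0, "dz": 0, "ax": 0, "ay": 0, "az": 0, "gripper": 0.35}
    - {"dx": 0, "dy": 0, "dz": 0, "ax": 0, "ay": 0, "az": 0, "gripper": 0.35}
    - {"dx": 0, "dy": 0, "dz": 0, "ax": 0, "ay": 0, "az": 0, "gripper": 0.1}
    - {"dx": 0, "dy": 0, "dz": 0, "ax": 0, "ay": 0, "az": 0, "gripper": 0}
    - {"dx": 0, "dy": 0, "dz": 0, "ax": 0, "ay": 0, "az": 0, "gripper": 0}
    - {"dx": 0, "dy": 0, "dz": 0, "ax": 0, "ay": 0, "az": 0, "gripper": 0}
    - {"dx": 0, "dy": 0, "dz": 0, "ax": 0, "ay": 0, "az": 0, "gripper": 0}
  newtons: 50

```text
time: 9.62
ee_pos: [0.5531, 0.3477, 0.124]
eef_rot: [2.27, 2.172, -0.001]
contact_force: [0.9, 0.1, -2.0]
grip_width: 0.0136
```

Run:
```python
from h import *
plan([.5525,.348,.124],-2.7)
c=r.capture("scene");P=pts(c);save(c,"s4")
X,Y,Z=P[...,0],P[...,1],P[...,2]
m=(X>.49)&(X<.62)&(Y>.26)&(Y<.42)&(Z<.095)&(Z>.01)
k=m&(X>.57); A=np.c_[Y[k],Z[k],np.ones(k.sum())]; s=np.linalg.lstsq(A,X[k],rcond=None)[0];print("faceX slope y,z",s,k.sum(), "Yrange",Y[k].min(),Y[k].max(),np.percentile(Y[k],[2,98]))
k=m&(Y>.370)&(X<.57); A=np.c_[X[k],Z[k],np.ones(k.sum())]; s=np.linalg.lstsq(A,Y[k],rcond=None)[0];print("faceY slope x,z",s,k.sum())
print([(np.round(x["centre"],3),round(x["conf"],2)) for t in("lantern","lantern_handle") for x in r.place_of(c,t)])
```

```text
t 9.62 pos [0.5531 0.3477 0.124 ] yawY -2.54 tilt z [-3.e-04 -4.e-04 -1.e+00] F [ 0.9  0.1 -2. ] w 0.0136 q7 -0.99
full rotvec tool rad [-0.0003  0.0004  0.0028] az only 0.0028
shift after turn cm [ 0.03 -0.06 -0.  ]
faceX slope y,z [ 0.03827863 -0.00430866  0.56576336] 484 Yrange 0.31989558413229396 0.3748101597242854 [0.32136882 0.37399453]
faceY slope x,z [-0.05663551 -0.01113115  0.40670503] 53
[(array([0.565, 0.096, 0.031]), 0.9), (array([0.408, 0.456, 0.028]), 0.87), (array([ 0.554,  0.35 , -0.   ]), 0.82), (array([0.45 , 0.027, 0.027]), 0.9), (array([0.517, 0.529, 0.028]), 0.89), (array([0.555, 0.345, 0.138]), 0.82), (array([0.762, 0.176, 0.002]), 0.45)]
```

apply_moves:
  moves:
    - {"dx": 0, "dy": 0, "dz": -1.0, "ax": 0, "ay": 0, "az": 0, "gripper": 0}
    - {"dx": 0, "dy": 0, "dz": -1.2, "ax": 0, "ay": 0, "az": -0.06, "gripper": 0}
    - {"dx": 0, "dy": 0, "dz": -1.2, "ax": 0, "ay": 0, "az": -0.12, "gripper": 0}
    - {"dx": 0, "dy": 0, "dz": -1.2, "ax": 0, "ay": 0, "az": -0.12, "gripper": 0}
    - {"dx": 0, "dy": 0, "dz": -1.2, "ax": 0, "ay": 0, "az": -0.12, "gripper": 0}
    - {"dx": 0, "dy": 0, "dz": -1.2, "ax": 0, "ay": 0, "az": -0.12, "gripper": 0}
    - {"dx": 0, "dy": 0, "dz": -1.2, "ax": 0, "ay": 0, "az": -0.12, "gripper": 0}
    - {"dx": 0, "dy": 0, "dz": -1.2, "ax": 0, "ay": 0, "az": -0.12, "gripper": 0}
    - {"dx": 0, "dy": 0, "dz": -1.0, "ax": 0, "ay": 0, "az": -0.12, "gripper": 0}
    - {"dx": 0, "dy": 0, "dz": 0, "ax": 0, "ay": 0, "az": -0.12, "gripper": 0}
    - {"dx": 0, "dy": 0, "dz": 0, "ax": 0, "ay": 0, "az": -0.12, "gripper": 0}
    - {"dx": 0, "dy": 0, "dz": 0, "ax": 0, "ay": 0, "az": -0.12, "gripper": 0}

```text
time: 10.77
ee_pos: [0.5532, 0.3476, 0.2289]
eef_rot: [0.546, 3.093, -0.0]
contact_force: [-0.1, -0.8, -4.3]
grip_width: 0.0137
```

apply_moves:
  moves:
    - {"dx": 0, "dy": 0, "dz": 0, "ax": 0, "ay": 0, "az": -0.12, "gripper": 0}
    - {"dx": 0, "dy": 0, "dz": 0, "ax": 0, "ay": 0, "az": -0.06, "gripper": 0}
    - {"dx": 0, "dy": 0, "dz": 0, "ax": 0, "ay": 0, "az": 0, "gripper": 0}

```text
time: 11.02
ee_pos: [0.5532, 0.3475, 0.2282]
eef_rot: [-0.271, -3.13, 0.001]
contact_force: [-0.6, -0.3, -3.2]
grip_width: 0.0135
```

Run:
```python
from h import *
plan([.5433,-.1525,.225],80.45)
```

```text
t 11.02 pos [0.5532 0.3475 0.2282] yawY 80.11 tilt z [-4.e-04 -5.e-04 -1.e+00] F [-0.6 -0.3 -3.2] w 0.0135 q7 0.27
full rotvec tool rad [-0.0005 -0.0003 -0.006 ] az only -0.006
shift after turn cm [ -7.32 -49.47   0.32]
```

apply_moves:
  moves:
    - {"dx": -0.3, "dy": -2.0, "dz": 0, "ax": 0, "ay": 0, "az": -0.006, "gripper": 0}
    - {"dx": -0.45, "dy": -3, "dz": 0, "ax": 0, "ay": 0, "az": 0, "gripper": 0}
    - {"dx": -0.45, "dy": -3, "dz": 0, "ax": 0, "ay": 0, "az": 0, "gripper": 0}
    - {"dx": -0.45, "dy": -3, "dz": 0, "ax": 0, "ay": 0, "az": 0, "gripper": 0}
    - {"dx": -0.45, "dy": -3, "dz": 0, "ax": 0, "ay": 0, "az": 0, "gripper": 0}
    - {"dx": -0.45, "dy": -3, "dz": 0, "ax": 0, "ay": 0, "az": 0, "gripper": 0}
    - {"dx": -0.45, "dy": -3, "dz": 0, "ax": 0, "ay": 0, "az": 0, "gripper": 0}
    - {"dx": -0.45, "dy": -3, "dz": 0, "ax": 0, "ay": 0, "az": 0, "gripper": 0}
    - {"dx": -0.45, "dy": -3, "dz": 0, "ax": 0, "ay": 0, "az": 0, "gripper": 0}
    - {"dx": -0.45, "dy": -3, "dz": 0, "ax": 0, "ay": 0, "az": 0, "gripper": 0}
    - {"dx": -0.45, "dy": -3, "dz": 0, "ax": 0, "ay": 0, "az": 0, "gripper": 0}
    - {"dx": -0.45, "dy": -3, "dz": 0, "ax": 0, "ay": 0, "az": 0, "gripper": 0}

```text
time: 12.02
ee_pos: [0.5457, -0.0074, 0.2286]
eef_rot: [0.269, 3.13, -0.001]
contact_force: [0.4, -0.4, -4.2]
grip_width: 0.0132
```

apply_moves:
  moves:
    - {"dx": -0.45, "dy": -3, "dz": 0, "ax": 0, "ay": 0, "az": 0, "gripper": 0}
    - {"dx": -0.45, "dy": -3, "dz": 0, "ax": 0, "ay": 0, "az": 0, "gripper": 0}
    - {"dx": -0.45, "dy": -3, "dz": 0, "ax": 0, "ay": 0, "az": 0, "gripper": 0}
    - {"dx": -0.4, "dy": -3, "dz": 0, "ax": 0, "ay": 0, "az": 0, "gripper": 0}
    - {"dx": -0.3, "dy": -1.8, "dz": 0, "ax": 0, "ay": 0, "az": 0, "gripper": 0}
    - {"dx": 0, "dy": 0, "dz": 0, "ax": 0, "ay": 0, "az": 0, "gripper": 0}
    - {"dx": 0, "dy": 0, "dz": 0, "ax": 0, "ay": 0, "az": 0, "gripper": 0}

```text
time: 12.6
ee_pos: [0.5427, -0.1465, 0.2283]
eef_rot: [-0.273, -3.13, 0.0]
contact_force: [0.7, 2.1, -3.2]
grip_width: 0.0138
```

Run:
```python
from h import *
plan([.5433,-.1525,.225],80.45)
c=r.capture("scene");P=pts(c);save(c,"s5")
cv2.imwrite("pics/s5z.png",cv2.resize(c["image"][120:260,170:330,::-1],None,fx=5,fy=5,interpolation=cv2.INTER_CUBIC))
c=r.capture("top");save(c,"t5")
```

```text
t 12.6 pos [ 0.5427 -0.1465  0.2283] yawY 80.05 tilt z [-2.e-04 -3.e-04 -1.e+00] F [ 0.7  2.1 -3.2] w 0.0138 q7 1.05
full rotvec tool rad [-0.0003 -0.0002 -0.007 ] az only -0.007
shift after turn cm [-0.16 -0.58  0.33]
```

View pics/s5z.png

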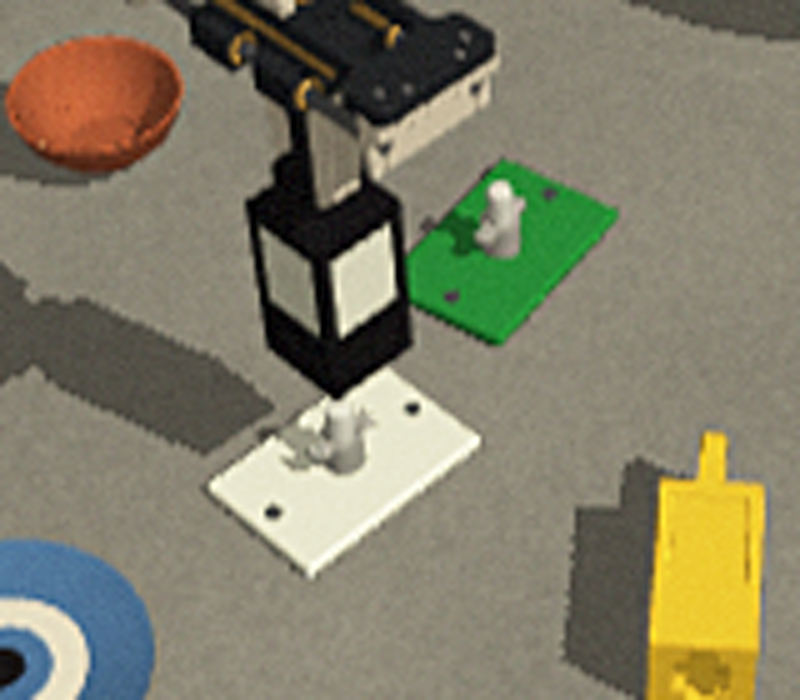

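View pics/t5.png

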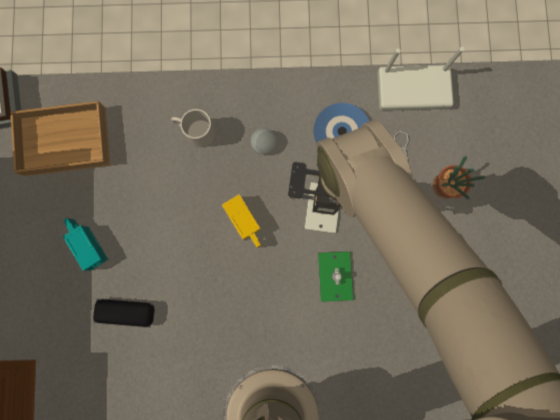

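```bash
cat > lan.py <<'E'
from h import *
c=r.capture("scene");P=pts(c);s=r.read_state()
p=s["ee_pos"];a=np.radians(-9.55);e=np.array([np.cos(a),np.sin(a)]);f=np.array([-e[1],e[0]])
q=P.reshape(-1,3);A=(q[:,:2]-p[:2])@e;B=(q[:,:2]-p[:2])@f;Z=q[:,2]
zb=p[2]-.124
m=(abs(A)<.045)&(abs(B)<.045)&(Z>zb+.008)&(Z<zb+.1)
def fit(D,E,sgn):
    k=m&(abs(D*sgn-.027)<.006)&(abs(E)<.022)
    for _ in range(3):
        M=np.c_[E[k],Z[k]-zb-.05,np.ones(k.sum())];sol=np.linalg.lstsq(M,D[k],rcond=None)[0];res=D-(sol[0]*E+sol[1]*(Z-zb-.05)+sol[2])
        k=m&(abs(res)<.003)&(abs(E)<.022)
    print(sgn,k.sum(),"yaw-ish deg",np.degrees(sol[0]).round(2),"tilt deg",np.degrees(sol[1]).round(2),"centre off mm",((sol[2]-sgn*.027)*1000).round(2))
print("A(+dock x)");fit(A,B,1)
print("B");fit(B,A,1);fit(B,A,-1)
# dock pin in same camera
cx=np.array([.5433,-.1525]);k=(np.hypot(*(q[:,:2]-cx).T)<.03)&(Z>.045)&(Z<.062)&(Z<zb-.01)
print("pin",k.sum(),q[k].mean(0),q[k].min(0),q[k].max(0))
E
python3 lan.py
python3 - <<'E'
from h import *
c=r.capture("scene")
for t in ("dock","dock_lugs","dock_plate","lantern_slots","lantern","lantern_handle"):
    print(t,[(np.round(x["centre"],4),round(x["conf"],2)) for x in r.place_of(c,t) if abs(x["centre"][0]-.543)<.06 and abs(x["centre"][1]+.15)<.06])
E
```

```text
A(+dock x)
1 266 yaw-ish deg 0.04 tilt deg -0.32 centre off mm -2.6
B
1 345 yaw-ish deg 0.05 tilt deg -0.05 centre off mm -1.37
-1 1 yaw-ish deg -0.03 tilt deg -0.03 centre off mm 4.56
pin 30 [ 0.54423696 -0.15001069  0.05285855] [ 0.53633463 -0.15907148  0.04517389] [ 0.55057586 -0.1440651   0.05945076]
dock [(array([ 0.5425, -0.1523, -0.0008]), 0.67), (array([ 0.5387, -0.1415,  0.1146]), 0.44)]
dock_lugs [(array([ 0.5425, -0.1506,  0.0356]), 0.96)]
dock_plate [(array([ 0.545 , -0.1541,  0.0103]), 0.96)]
lantern_slots [(array([ 0.5406, -0.1416,  0.1135]), 0.58), (array([ 0.5452, -0.1464,  0.2423]), 0.53)]
lantern [(array([ 0.5402, -0.1441,  0.1034]), 0.85)]
lantern_handle [(array([ 0.5451, -0.1501,  0.2425]), 0.76)]
```

```bash
cat > dk.py <<'E'
from h import *
from scipy.optimize import least_squares
a=np.radians(-9.55);e=np.array([np.cos(a),np.sin(a)]);f=np.array([-e[1],e[0]])
c=r.capture("scene");P=pts(c);im=c["image"].astype(int)
q=P.reshape(-1,3);cx=np.array([.5433,-.1525])
A=(q[:,:2]-cx)@e*1000;B=(q[:,:2]-cx)@f*1000;Z=q[:,2]*1000
for n,zl,zh,rr in(("pin",40,53,8),("post",13,25,12)):
    k=(np.hypot(A,B)<rr+6)&(Z>zl)&(Z<zh)
    s=least_squares(lambda x:np.hypot(A[k]-x[0],B[k]-x[1])-rr,[0,0],loss="soft_l1");print(n,k.sum(),s.x,np.abs(s.fun).mean())
k=(np.hypot(A,B)<10)&(Z>54)&(Z<58);print("pintop",k.sum(),A[k].mean(),B[k].mean(),Z[k].mean())
# plate: project-to-z contour using top-face pixels
bright=(im.min(2)>130).ravel()
k=(abs(A)<75)&(abs(B)<55)&(Z>5)&(Z<15)
for n,D,E,lim in(("A",A,B,36),("B",B,A,50)):
    kk=k&(abs(E)<lim)
    bins=np.round(E[kk]/4);lo=[];hi=[]
    for b in np.unique(bins):
        d=D[kk][bins==b]
        if len(d)>8: lo.append(d.min());hi.append(d.max())
    print(n,np.median(lo),np.median(hi),"mid",(np.median(lo)+np.median(hi))/2)
E
python3 dk.py
```

```text
pin 22 [-0.6094013  -0.52345484] 1.280970754813145
post 21 [-1.55066213 -1.4345306 ] 1.0832344913712817
pintop 9 2.3186906861634125 1.455138072636147 55.95177753115249
A -63.614782693918336 62.70258486812533 mid -0.45609891289650406
B -40.05374872320639 43.00777438371485 mid 1.4770128302542318
```

apply_moves:
  moves:
    - {"dx": 0, "dy": -0.3, "dz": 1.0, "ax": 0, "ay": 0, "az": -0.007, "gripper": 0}
    - {"dx": -0.2, "dy": -0.24, "dz": 1.5, "ax": 0, "ay": 0, "az": 0, "gripper": 0}
    - {"dx": 0, "dy": 0, "dz": 1.5, "ax": 0, "ay": 0, "az": 0, "gripper": 0}
    - {"dx": 0, "dy": 0, "dz": 1.0, "ax": 0, "ay": 0, "az": 0, "gripper": 0}
    - {"dx": 0, "dy": 0, "dz": 0, "ax": 0, "ay": 0, "az": 0, "gripper": 0}
    - {"dx": 0, "dy": 0, "dz": 0, "ax": 0, "ay": 0, "az": 0, "gripper": 0}

```text
time: 13.65
ee_pos: [0.5437, -0.1507, 0.1771]
eef_rot: [-0.253, -3.13, -0.001]
contact_force: [-0.9, 0.5, -1.7]
grip_width: 0.0135
```

```bash
python3 - <<'E'
from h import *
plan([.54455,-.1523,.162],80.45)
E
python3 lan.py
```

```text
t 13.65 pos [ 0.5437 -0.1507  0.1771] yawY 80.76 tilt z [-1.8e-03  8.0e-04 -1.0e+00] F [-0.9  0.5 -1.7] w 0.0135 q7 1.0
full rotvec tool rad [ 0.0005 -0.0019  0.0054] az only 0.0054
shift after turn cm [-0.11 -0.14  1.51]
A(+dock x)
1 232 yaw-ish deg -0.14 tilt deg -0.54 centre off mm -3.32
B
1 312 yaw-ish deg 0.71 tilt deg -0.2 centre off mm -1.13
-1 1 yaw-ish deg -0.03 tilt deg 0.0 centre off mm 5.28lan.py:17: RuntimeWarning: Mean of empty slice.
  print("pin",k.sum(),q[k].mean(0),q[k].min(0),q[k].max(0))
  ret = um.true_divide(
Traceback (most recent call last):
  File "lan.py", line 17, in <module>
    print("pin",k.sum(),q[k].mean(0),q[k].min(0),q[k].max(0))
                                     ~~~~~~~~^^^
ValueError: zero-size array to reduction operation minimum which has no identity
```

apply_moves:
  moves:
    - {"dx": -0.17, "dy": -0.14, "dz": 0.5, "ax": 0, "ay": -0.002, "az": 0.005, "gripper": 0}
    - {"dx": 0, "dy": 0, "dz": 0.7, "ax": 0, "ay": 0, "az": 0, "gripper": 0}
    - {"dx": 0, "dy": 0, "dz": 0, "ax": 0, "ay": 0, "az": 0, "gripper": 0}
    - {"dx": 0, "dy": 0, "dz": 0, "ax": 0, "ay": 0, "az": 0, "gripper": 0}
    - {"dx": 0, "dy": 0, "dz": 0, "ax": 0, "ay": 0, "az": 0, "gripper": 0}

```text
time: 14.12
ee_pos: [0.5456, -0.1524, 0.1662]
eef_rot: [0.261, 3.129, -0.0]
contact_force: [0.4, -0.1, -4.0]
grip_width: 0.0137
```

```bash
sed -i 's/^print("pin".*$//' lan.py
python3 - <<'E'
from h import *
plan([.54515,-.1524,.160],80.45)
c=r.capture("scene")
cv2.imwrite("pics/s6z.png",cv2.resize(c["image"][140:240,190:290,::-1],None,fx=6,fy=6,interpolation=cv2.INTER_CUBIC))
E
python3 lan.py
```

```text
t 14.12 pos [ 0.5456 -0.1524  0.1662] yawY 80.45 tilt z [ 2.e-03 -3.e-04 -1.e+00] F [ 0.4 -0.1 -4. ] w 0.0137 q7 0.98
full rotvec tool rad [0.     0.002  0.0001] az only 0.0001
shift after turn cm [ 0.04 -0.    0.62]
A(+dock x)
1 234 yaw-ish deg 0.01 tilt deg -0.36 centre off mm -2.48
B
1 305 yaw-ish deg 0.27 tilt deg -0.36 centre off mm -1.1
-1 0 yaw-ish deg 0.0 tilt deg 0.0 centre off mm 27.0
```

View pics/s6z.png

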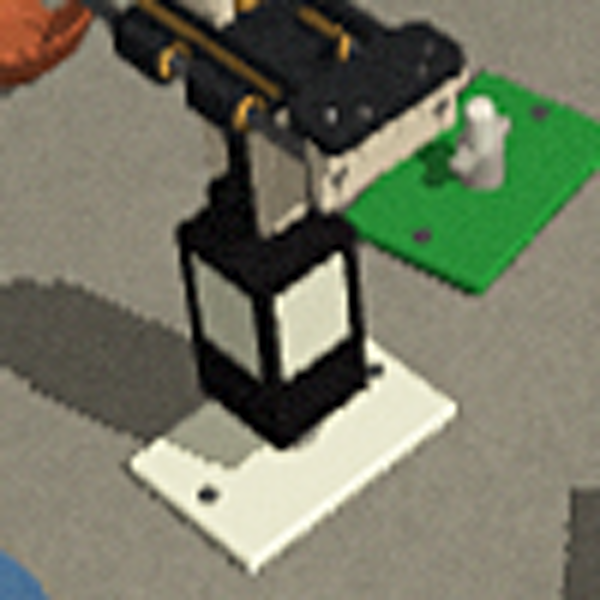

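Above the post, aligned. Lowering gently through the slots and watching the force.

apply_moves:
  moves:
    - {"dx": 0.03, "dy": 0, "dz": 0.4, "ax": 0, "ay": 0.002, "az": 0, "gripper": 0}
    - {"dx": 0, "dy": 0, "dz": 0.4, "ax": 0, "ay": 0, "az": 0, "gripper": 0}
    - {"dx": 0, "dy": 0, "dz": 0.3, "ax": 0, "ay": 0, "az": 0, "gripper": 0}
    - {"dx": 0, "dy": 0, "dz": 0.3, "ax": 0, "ay": 0, "az": 0, "gripper": 0}
    - {"dx": 0, "dy": 0, "dz": 0, "ax": 0, "ay": 0, "az": 0, "gripper": 0}
    - {"dx": 0, "dy": 0, "dz": 0, "ax": 0, "ay": 0, "az": 0, "gripper": 0}

```text
time: 14.72
ee_pos: [0.5452, -0.1524, 0.1518]
eef_rot: [-0.261, -3.13, -0.0]
contact_force: [0.3, -0.4, -3.2]
grip_width: 0.0135
```

```bash
python3 - <<'E'
from h import *
plan([.54515,-.1524,.134],80.45);print(r.read_state()["wrist_torque"].round(2))
E
python3 lan.py
```

```text
t 14.72 pos [ 0.5452 -0.1524  0.1518] yawY 80.45 tilt z [-5.e-04  2.e-04 -1.e+00] F [ 0.3 -0.4 -3.2] w 0.0135 q7 0.96
full rotvec tool rad [ 0.0001 -0.0005  0.0001] az only 0.0001
shift after turn cm [ 0.   -0.    1.78]
[ 0.09 -0.14  0.01]
A(+dock x)
1 229 yaw-ish deg 0.3 tilt deg -0.34 centre off mm -2.82
B
1 298 yaw-ish deg 0.32 tilt deg -0.57 centre off mm -1.03
-1 2 yaw-ish deg -0.03 tilt deg 9.1 centre off mm 0.71
```

apply_moves:
  moves:
    - {"dx": 0, "dy": 0, "dz": 0.3, "ax": 0, "ay": 0, "az": 0, "gripper": 0}
    - {"dx": 0, "dy": 0, "dz": 0.3, "ax": 0, "ay": 0, "az": 0, "gripper": 0}
    - {"dx": 0, "dy": 0, "dz": 0.3, "ax": 0, "ay": 0, "az": 0, "gripper": 0}
    - {"dx": 0, "dy": 0, "dz": 0.3, "ax": 0, "ay": 0, "az": 0, "gripper": 0}
    - {"dx": 0, "dy": 0, "dz": 0.2, "ax": 0, "ay": 0, "az": 0, "gripper": 0}
    - {"dx": 0, "dy": 0, "dz": 0, "ax": 0, "ay": 0, "az": 0, "gripper": 0}
    - {"dx": 0, "dy": 0, "dz": 0, "ax": 0, "ay": 0, "az": 0, "gripper": 0}
  newtons: 60

```text
time: 15.35
ee_pos: [0.5456, -0.1524, 0.1383]
eef_rot: [0.261, 3.13, -0.0]
contact_force: [-0.6, -0.6, 4.8]
grip_width: 0.0133
```

```bash
python3 - <<'E'
from h import *
plan([.54515,-.1524,.134],80.45);print(r.read_state()["wrist_torque"].round(2))
E
python3 lan.py
```

```text
t 15.35 pos [ 0.5456 -0.1524  0.1383] yawY 80.45 tilt z [ 6.e-04 -1.e-04 -1.e+00] F [-0.6 -0.6  4.8] w 0.0133 q7 0.94
full rotvec tool rad [-0.      0.0006  0.    ] az only 0.0
shift after turn cm [ 0.05 -0.    0.43]
[ 0.05 -0.02  0.04]
A(+dock x)
1 217 yaw-ish deg 0.19 tilt deg -0.43 centre off mm -2.75
B
1 297 yaw-ish deg 0.11 tilt deg -0.1 centre off mm -1.0
-1 1 yaw-ish deg -0.03 tilt deg -0.05 centre off mm 3.37
```

apply_moves:
  moves:
    - {"dx": 0, "dy": 0, "dz": 0.15, "ax": 0, "ay": 0, "az": 0, "gripper": 0}
    - {"dx": 0, "dy": 0, "dz": 0.12, "ax": 0, "ay": 0, "az": 0, "gripper": 0}
    - {"dx": 0, "dy": 0, "dz": 0, "ax": 0, "ay": 0, "az": 0, "gripper": 0}
    - {"dx": 0, "dy": -0.007, "dz": 0, "ax": 0, "ay": 0, "az": 0.05, "gripper": 0}
    - {"dx": 0, "dy": -0.01, "dz": 0, "ax": 0, "ay": 0, "az": 0.08, "gripper": 0}
    - {"dx": 0, "dy": -0.01, "dz": 0, "ax": 0, "ay": 0, "az": 0.08, "gripper": 0}
    - {"dx": 0, "dy": -0.01, "dz": 0, "ax": 0, "ay": 0, "az": 0.08, "gripper": 0}
    - {"dx": 0, "dy": -0.01, "dz": 0, "ax": 0, "ay": 0, "az": 0.08, "gripper": 0}
    - {"dx": 0, "dy": 0, "dz": 0, "ax": 0, "ay": 0, "az": 0, "gripper": 0}

```text
time: 16.15
ee_pos: [0.5456, -0.153, 0.136]
eef_rot: [0.84, 3.026, -0.001]
contact_force: [-0.2, -0.5, 5.7]
grip_width: 0.0134
```

Run:
```python
from h import *
plan([.54515,-.1524,.134],-9.55);print(r.read_state()["wrist_torque"].round(2))
c=r.capture("scene")
cv2.imwrite("pics/s7z.png",cv2.resize(c["image"][140:240,190:290,::-1],None,fx=6,fy=6,interpolation=cv2.INTER_CUBIC))
```

```text
t 16.15 pos [ 0.5456 -0.153   0.136 ] yawY 58.96 tilt z [ 1.1e-03 -7.0e-04 -1.0e+00] F [-0.2 -0.5  5.7] w 0.0134 q7 0.64
full rotvec tool rad [8.0000e-04 1.2000e-03 1.1958e+00] az only 1.1958
shift after turn cm [ 0.06 -0.05  0.2 ]
[-0.1  -0.04 -0.05]
```

View pics/s7z.png

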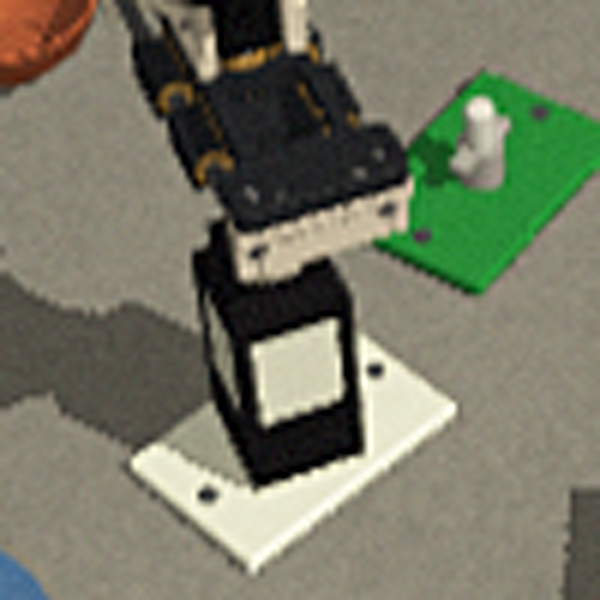

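apply_moves:
  moves:
    - {"dx": 0, "dy": -0.013, "dz": 0, "ax": 0, "ay": 0, "az": 0.1, "gripper": 0}
    - {"dx": 0, "dy": -0.013, "dz": 0, "ax": 0, "ay": 0, "az": 0.1, "gripper": 0}
    - {"dx": 0, "dy": -0.013, "dz": 0, "ax": 0, "ay": 0, "az": 0.1, "gripper": 0}
    - {"dx": 0, "dy": -0.013, "dz": 0, "ax": 0, "ay": 0, "az": 0.1, "gripper": 0}
    - {"dx": 0, "dy": -0.013, "dz": 0, "ax": 0, "ay": 0, "az": 0.1, "gripper": 0}
    - {"dx": 0, "dy": -0.013, "dz": 0, "ax": 0, "ay": 0, "az": 0.1, "gripper": 0}
    - {"dx": 0, "dy": -0.013, "dz": 0, "ax": 0, "ay": 0, "az": 0.1, "gripper": 0}
    - {"dx": 0, "dy": -0.013, "dz": 0, "ax": 0, "ay": 0, "az": 0.1, "gripper": 0}
    - {"dx": 0, "dy": -0.013, "dz": 0, "ax": 0, "ay": 0, "az": 0.1, "gripper": 0}
    - {"dx": 0, "dy": -0.013, "dz": 0, "ax": 0, "ay": 0, "az": 0.1, "gripper": 0}
    - {"dx": 0, "dy": 0, "dz": 0, "ax": 0, "ay": 0, "az": 0, "gripper": 0}

```text
time: 17.12
ee_pos: [0.5447, -0.1538, 0.136]
eef_rot: [2.189, 2.251, 0.001]
contact_force: [0.3, -1.0, 4.4]
grip_width: 0.0135
```

Run:
```python
from h import *
plan([.54515,-.1524,.134],-9.55);print(r.read_state()["wrist_torque"].round(2))
```

```text
t 17.12 pos [ 0.5447 -0.1538  0.136 ] yawY 1.6 tilt z [ 1.4e-03 -7.0e-04 -1.0e+00] F [ 0.3 -1.   4.4] w 0.0135 q7 -0.13
full rotvec tool rad [0.0015 0.0006 0.1946] az only 0.1946
shift after turn cm [0.14 0.02 0.2 ]
[-0.23 -0.08  0.01]
```

Nearly there, with low forces. Finishing the quarter turn, then easing up until the lugs take the load.

apply_moves:
  moves:
    - {"dx": 0, "dy": -0.01, "dz": 0, "ax": 0, "ay": 0, "az": 0.08, "gripper": 0}
    - {"dx": 0, "dy": -0.01, "dz": 0, "ax": 0, "ay": 0, "az": 0.08, "gripper": 0}
    - {"dx": 0, "dy": 0, "dz": 0, "ax": 0, "ay": 0, "az": 0.036, "gripper": 0}
    - {"dx": 0, "dy": 0, "dz": 0, "ax": 0, "ay": 0, "az": 0, "gripper": 0}
    - {"dx": 0, "dy": 0, "dz": -0.15, "ax": 0, "ay": 0, "az": 0, "gripper": 0}
    - {"dx": 0, "dy": 0, "dz": -0.15, "ax": 0, "ay": 0, "az": 0, "gripper": 0}
    - {"dx": 0, "dy": 0, "dz": -0.1, "ax": 0, "ay": 0, "az": 0, "gripper": 0}
    - {"dx": 0, "dy": 0, "dz": 0, "ax": 0, "ay": 0, "az": 0, "gripper": 0}
    - {"dx": 0, "dy": 0, "dz": 0, "ax": 0, "ay": 0, "az": 0, "gripper": 0}

```text
time: 17.87
ee_pos: [0.5443, -0.1538, 0.1395]
eef_rot: [2.393, 2.034, 0.001]
contact_force: [0.5, -1.2, 3.4]
grip_width: 0.0135
```

```bash
python3 - <<'E'
from h import *
plan([.54515,-.1524,.134],-9.55);print(r.read_state()["wrist_torque"].round(2))
E
python3 lan.py
```

```text
t 17.87 pos [ 0.5443 -0.1538  0.1395] yawY -9.28 tilt z [ 8.e-04 -1.e-04 -1.e+00] F [ 0.5 -1.2  3.4] w 0.0135 q7 -0.27
full rotvec tool rad [ 0.0008 -0.      0.0046] az only 0.0046
shift after turn cm [0.15 0.07 0.55]
[-0.23 -0.47  0.01]
A(+dock x)
1 222 yaw-ish deg -0.3 tilt deg -0.69 centre off mm -1.85
B
1 287 yaw-ish deg 0.21 tilt deg -0.53 centre off mm -0.12
-1 0 yaw-ish deg 0.0 tilt deg 0.0 centre off mm 27.0
```

apply_moves:
  moves:
    - {"dx": 0, "dy": 0, "dz": -0.1, "ax": 0, "ay": 0, "az": 0, "gripper": 0}
    - {"dx": 0, "dy": 0, "dz": 0, "ax": 0, "ay": 0, "az": 0, "gripper": 0}
    - {"dx": 0, "dy": 0, "dz": 0, "ax": 0, "ay": 0, "az": 0, "gripper": 0.3}
    - {"dx": 0, "dy": 0, "dz": 0, "ax": 0, "ay": 0, "az": 0, "gripper": 0.4}
    - {"dx": 0, "dy": 0, "dz": 0, "ax": 0, "ay": 0, "az": 0, "gripper": 0.4}
    - {"dx": 0, "dy": 0, "dz": 0, "ax": 0, "ay": 0, "az": 0, "gripper": 0.4}
    - {"dx": 0, "dy": 0, "dz": 0, "ax": 0, "ay": 0, "az": 0, "gripper": 0.4}

```text
time: 18.5
ee_pos: [0.5436, -0.1535, 0.1404]
eef_rot: [-2.394, -2.034, 0.001]
contact_force: [0.2, -0.0, -0.5]
grip_width: 0.0363
```

```bash
python3 - <<'E'
from h import *
plan([.54515,-.1524,.134],-9.55)
c=r.capture("scene")
cv2.imwrite("pics/s8z.png",cv2.resize(c["image"][140:240,190:290,::-1],None,fx=6,fy=6,interpolation=cv2.INTER_CUBIC))
E
python3 lan.py
```

```text
t 18.5 pos [ 0.5436 -0.1535  0.1404] yawY -9.28 tilt z [-5.e-04  1.e-04 -1.e+00] F [ 0.2 -0.  -0.5] w 0.0363 q7 -0.27
full rotvec tool rad [-0.0005  0.      0.0048] az only 0.0048
shift after turn cm [0.14 0.13 0.64]
A(+dock x)
1 221 yaw-ish deg -0.67 tilt deg -0.4 centre off mm -1.46
B
1 284 yaw-ish deg 0.53 tilt deg -0.68 centre off mm -0.38
-1 0 yaw-ish deg 0.0 tilt deg 0.0 centre off mm 27.0
```

View pics/s8z.png

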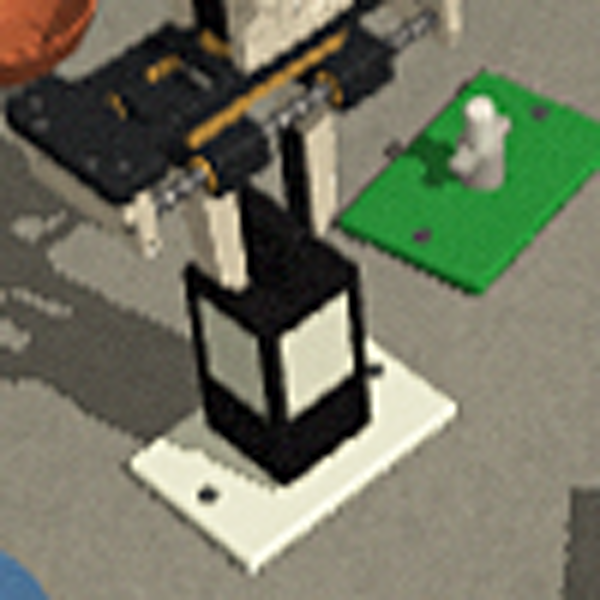

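Released, and the lantern stays down and upright. Withdrawing straight up.

apply_moves:
  moves:
    - {"dx": 0, "dy": 0, "dz": 0, "ax": 0, "ay": 0, "az": 0, "gripper": 0.6}
    - {"dx": 0, "dy": 0, "dz": -1, "ax": 0, "ay": 0, "az": 0, "gripper": 0.6}
    - {"dx": 0, "dy": 0, "dz": -2, "ax": 0, "ay": 0, "az": 0, "gripper": 0.6}
    - {"dx": 0, "dy": 0, "dz": -3, "ax": 0, "ay": 0, "az": 0, "gripper": 0.6}
    - {"dx": 0, "dy": 0, "dz": -3, "ax": 0, "ay": 0, "az": 0, "gripper": 0.6}
    - {"dx": 0, "dy": 0, "dz": -3, "ax": 0, "ay": 0, "az": 0, "gripper": 0.6}
    - {"dx": 0, "dy": 0, "dz": -2, "ax": 0, "ay": 0, "az": 0, "gripper": 0.6}
    - {"dx": 0, "dy": 0, "dz": 0, "ax": 0, "ay": 0, "az": 0, "gripper": 0.6}
    - {"dx": 0, "dy": 0, "dz": 0, "ax": 0, "ay": 0, "az": 0, "gripper": 0.6}

```text
time: 19.35
ee_pos: [0.5443, -0.1537, 0.2821]
eef_rot: [2.392, 2.033, 0.002]
contact_force: [0.1, 0.2, 0.6]
grip_width: 0.056
```

Run:
```python
from h import *
plan([.5433,-.1525,.27],-9.55)
c=r.capture("scene");save(c,"s9");P=pts(c);q=P.reshape(-1,3)
a=np.radians(-9.55);e=np.array([np.cos(a),np.sin(a)]);f=np.array([-e[1],e[0]])
A=(q[:,:2]-[.5433,-.1525])@e;B=(q[:,:2]-[.5433,-.1525])@f;Z=q[:,2]
k=(abs(A)<.02)&(abs(B)<.03)&(Z>.1)&(Z<.19);print("zmax top bar",np.percentile(Z[k],[50,90,97]))
k=(abs(A)<.022)&(abs(B)<.022)&(Z>.10)&(Z<.128);print("cap z",np.median(Z[k]),k.sum())
for n,D,E in(("A",A,B),("B",B,A)):
    k=(abs(D-.027)<.006)&(abs(E)<.022)&(Z>.025)&(Z<.11)
    M=np.c_[E[k],Z[k]-.06,np.ones(k.sum())];s=np.linalg.lstsq(M,D[k],rcond=None)[0];print(n,k.sum(),np.degrees(s[:2]).round(2),(s[2]-.027)*1000)
for t in("lantern","lantern_handle","paperweight","mug","succulent","eye_plate"): print(t,[(np.round(x["centre"],3),round(x["conf"],2)) for x in r.place_of(c,t)][:3])
```

```text
t 19.35 pos [ 0.5443 -0.1537  0.2821] yawY -9.29 tilt z [ 2.7e-03 -9.0e-04 -1.0e+00] F [0.1 0.2 0.6] w 0.056 q7 -0.17
full rotvec tool rad [0.0029 0.0004 0.0045] az only 0.0045
shift after turn cm [ 0.11 -0.11  1.21]
zmax top bar [0.12458055 0.15934726 0.16065544]
cap z 0.12160776267774634 120
A 215 [-0.46 -0.96] -0.5790642759875009
B 271 [ 0.59 -0.65] -1.197936565215805
lantern [(array([0.407, 0.452, 0.028]), 0.68), (array([0.565, 0.095, 0.028]), 0.67), (array([ 0.544, -0.153,  0.016]), 0.63)]
lantern_handle [(array([ 0.544, -0.158,  0.151]), 0.78), (array([0.449, 0.026, 0.031]), 0.74), (array([0.519, 0.526, 0.026]), 0.57)]
paperweight [(array([ 0.722,  0.005, -0.   ]), 0.89)]
mug [(array([0.765, 0.178, 0.004]), 0.79), (array([ 0.682, -0.38 , -0.002]), 0.39)]
succulent [(array([ 0.592, -0.49 ,  0.002]), 0.81)]
eye_plate [(array([ 0.757, -0.218,  0.001]), 0.55), (array([ 0.543, -0.153,  0.016]), 0.17), (array([ 0.414, -0.445, -0.001]), 0.16)]
```

View pics/s9.png

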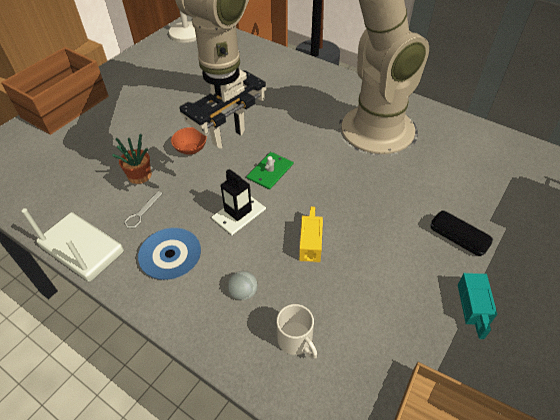

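The lantern's cap is at z = 0.122 and its bar top at 0.160. That puts the underside about 6 mm above the plate, which is the locked height. It is upright within 1° and square to the dock, the bystanders are unmoved, and the arm is clear.

Run:
```python
from h import *
print(r.hand_in())
```

```text
the job is handed in; nothing more can be done
None
```

The white-panelled lantern is locked down on the white dock. I handed the job in at about 19.4 s of the 67 s allowed; no verdict is reported.

**What I did:** I lifted the lantern by its handle with a light 8 N grip so it swung to hang, then stood it on the console. It pivoted about 19 mm along its handle bar as it touched down, so I recentred on the bar and regripped firmly. I then lowered it over the post with the slots on the lugs. Still pressing against the spring, I turned it 90° clockwise, eased off and let go.

**Last checks, after letting go and backing away:**
- **Height:** the underside is about 6 mm above the plate (cap at z ≈ 0.122 m, bar top at 0.160 m). That is the locked height; unturned it would sit at about 10 mm.
- **Attitude:** tilt measured between 0.65° and 0.96°, and yaw is about 0.5° off a full quarter turn.
- **Forces:** the wrist force readings at the ends of moves were all below 7 N, and nothing was touching the arm at the end.
- **Bystanders:** the paperweight, mug, succulent and eye plate measured where they were, within the networks' error. The remaining bystanders and the look-alikes look unmoved in the picture.

**Disagreement:** the two cameras put the dock's centre 2 to 4 mm apart. I aimed using the lantern and dock as seen by the same camera, and the lantern went on without resistance.

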